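Index the empty bottle under the filling spout

TASK

Push the spokes of the filling stand's red-knobbed hand wheel round with a finger, either way, until the open, empty bottle with the blue label stands centred under the spout, and leave it there at rest. Do not touch the bottles or the white disc they ride on, and keep every bottle standing. Leave the jug and the capped bottle on the table where they are.

Things in the scene. Friction and masses are not known exactly. Their poses are not given: they have to be found in the camera images.
- filler: The fixed filling stand: grey round foot (230 mm across, 16 mm high) and a 34 x 44 mm aluminium post, 198 mm high with its black cap, standing 205 mm from the wheel's axis. Origin: on the table, on the wheel's vertical axis. z up; its x axis points level from the wheel's axis to the post.
- nozzle (a point): Tip of the spout's nozzle, 146 mm above the table and 85 mm from the wheel's axis along the stand's x axis. The steel spout tube, 12 mm thick, runs level from the post to above this point, its centre line 158 mm above the table.
- hub (a point): Point on the wheel's axis at the height of the spokes' centre lines, 190 mm above the table. Black hub 48 mm across; four straight level steel spokes 90 degrees apart, 12 mm thick, reach 150 mm from the axis, each with a red 26 mm ball at its end (centre at 155 mm). They pass 50 mm above the bottles' tops and 20 mm above the spout tube.
- fill_place (a point): The point on the top of the disc directly below the nozzle: 85 mm from the wheel's axis along the stand's x axis, 30 mm above the table.
- wheel (a joint): Angle (rad) of wheel and disc, which turn together about the stand's vertical axis; grows counter-clockwise seen from above. At 0 the spokes point 45, 135, 225 and 315 degrees counter-clockwise from the stand's x axis. Starts between -0.7 and 0.7, turns over a full turn either way. Light friction (about 2 N at 120 mm from the axis); it stays where it is left.
- disc_top (a point): Centre of the top of the white bottle disc that is fixed under the wheel and turns with it: 276 mm across, top 30 mm above the table, with a steel edge band and no lip. Bottles merely stand on it, between hub and edge, and ride round with it by friction.
- open_bottle: The open empty bottle: pale clear glass, blue label, no cap; 58 mm across, 110 mm high, mouth 38 mm across. Loose, standing on the disc, about 85 mm from the wheel's axis. Origin: centre of its underside; z is its long axis.
- capped_a: A filled brown-red bottle with gold cap and white and red label, 59 mm across, 111 mm high, loose on the disc about 85 mm from the axis. Origin: centre of its underside; z is its long axis.
- capped_b: Another bottle just like capped_a, also on the disc.
- capped_c: A third such capped bottle, standing on the table beside the stand. Origin: centre of its underside.
- jug: A clear plastic measuring cup, 90 mm across, 120 mm high, standing on the table on the other side of the stand. Origin: centre of its underside.
Things that resemble listed ones, but are neither listed nor needed, are in the scene too. What is shaped like the capped_b but orange is not meant.

How it is judged:
At the end, for the whole second after the job is handed in: The open bottle stands upright on the disc with its axis within 12 mm of the fill place under the nozzle, wheel and bottle at rest; both capped bottles still stand on the disc; the jug and the third capped bottle stand within 15 mm of where they were (horizontal distance between open_bottle and fill_place below 0.012 m and velocity of joint wheel between -0.03 and 0.03 rad/s and linear speed of open_bottle below 0.02 m/s and angle between each of open_bottle, capped_a, capped_b, capped_c, jug's own z axis and vertical below 0.1 rad and horizontal distance between each of capped_a, capped_b and disc_top below 0.115 m and height (world z) of open_bottle between 0.025 and 0.035 m and height (world z) of capped_a between 0.025 and 0.035 m and height (world z) of capped_b between 0.025 and 0.035 m and distance of each of capped_c, jug from where it was at the start of the episode below 0.015 m); the robot touches nothing.
It fails at once if a bottle on the disc is touched by the robot (over 0.5 N) (contact force between any of the fingers, the arm and open_bottle above 0.5 N or contact force between any of the fingers, the arm and capped_a above 0.5 N or contact force between any of the fingers, the arm and capped_b above 0.5 N).
It fails at once if a bottle on the disc is lifted (over 10 mm) or tips (over 0.3 rad) (height (world z) of any of open_bottle, capped_a, capped_b above 0.04 m or angle between any of open_bottle, capped_a, capped_b's own z axis and vertical above 0.3 rad).
It fails at once if the disc itself is pushed by the robot (over 1 N) (contact force between any of the fingers, the arm and wheel_c0 above 1 N).
It fails at once if the jug or the capped bottle on the table is moved by more than 15 mm (distance of any of capped_c, jug from where it was at the start of the episode above 0.015 m).
It also fails if it takes over 54 s, if anything falls off the work surface, if the arm or the gripper's body presses on something with over 40 N, if the wrist force passes 120 N, or if a joint passes its speed limit or range.

ROBOT

A 7-joint arm with a two-finger parallel gripper is mounted at the origin on the work surface. World frame = base frame: x ahead of the robot, y to its left, z up, the work surface at z = 0. Lengths are in m, angles in rad, forces in N, time in s.
With the tool pointing down it reaches from about 0.4 to 0.875 m from the base axis. Payload 6.5 kg.
Tool frame: the origin (TCP) lies at the very end of the fingers, on their centre line; the grasp point (between the pads) lies 19 mm behind it (manip.grip_depth is the z of the grasp point in the tool frame, in m); z points along the fingers, y is the line along which they close (so a half turn about z gives the same grasp; the last joint's range is limited). The gripper opens to 88 mm and grips with 3 to 60 N. Pads are 18 mm wide; open, the fingers measure 123 mm over their backs; the gripper's body (75 mm by 187 mm) begins 45 mm behind the grasp point.
Start: joints at [1.152, 0.536, -0.004, 1.538, 0.003, 1.067, -0.071], TCP at [0.225, -0.61, 0.239] pointing down, gripper open.
Joint ranges: [-2.7, 2.7], [-0.37, 2.16], [-1.27, 1.26], [0.24, 2.4], [-1.31, 4.45], [0.19, 1.91], [-2.76, 2.76]. Speed limits (rad/s): [2.39, 2.39, 3.14, 3.14, 3.14, 3.14, 3.14].

INTERFACE

Orientations are given as a unit quaternion [x, y, z, w].
In Python, from workcell import manip, imaging gives the robot as it stands.
- The arm moves only by the shell command python3 -m inch 'ROWS' [FORCE]. ROWS is JSON, one flat list of numbers, 5 for each row, row after row: the closure, from -1 (fully open) to 1 (shut), then the shift along the tool's x, y, z in mm, then the turn about the tool's z in degrees. In form: [jaw, dx, dy, dz, twist, jaw, dx, dy, dz, twist, ...]. A call has 1 to 20 rows; each row is the pose to reach, as a shift and turn from the pose commanded when the call began, along the tool's axes at that moment; what a row does not reach only later rows make up. A row lasts 1/8 s, in which the tool goes at most 62.5 mm and 10.7 degrees, less where a joint would pass 70% of its speed; a pose out of reach is approached as far as the arm can. A call with a gripper value outside its range is refused whole. The fingers move at their own pace and stop on an object; FORCE is the grip in N (left out, the last holds). Time passes only in rows, so rows that repeat a pose let the fingers close. It gives the time, the measured TCP pose, the force, the opening and the grip force at its end, in the units of the state.
- manip.observe(): the state, without advancing time (a new reading comes with each control period).
- imaging.get_image(name): name is "scene" or "top" or "wrist"; returns a dict with "image" (400x640x3 uint8, blue, green, red), "fov_y" (degrees; the focal length in pixels is half the picture's height over the tangent of half this angle, whatever the lens; pixels are square), "cx", "cy" (the principal point, pixels), "R" (3x3) and "t" (3): a world point X has camera coordinates R X + t. Camera axes: x right, y down, z forward; pixel columns grow to the right and rows downward; lengths in m; the calibration is good to about 2 mm. A picture is of the moment at which its call begins. There is no depth.
- manip.hand_in(): hands the job in; it is judged then, once.
The state is a dict: "time": time; "joint_pos": joint angles; "qvel": joint speeds; "effort": joint torques, N m; "eef_pos": TCP position; "orientation": TCP orientation; "ft_force": force on the tool from outside, world axes, zero at the start; "moment": the same for the moment, N m; "opening": finger opening in m; "grasp_force": force on a finger pad.
Only numpy, scipy, OpenCV 4.12 (cv2) and the standard library are available. Lean on these libraries where they do the work, as an engineer would, in place of code of your own. Each camera call takes 0.05 s, during which the arm holds its last target. There are 200 camera calls.

## Working session

There is one attempt and no reset: what is moved stays moved. The work goes in short steps, Python scripts to look and compute and a shell command to move; the robot and the scene stay as the last step left them, time stands still between calls to the robot, and variables do not carry over. Pictures are saved under pics/ and viewed, at most 10 in all, crops included, and the job is handed in when it is done.

```bash
mkdir -p pics; cat > h.py <<'E'
import numpy as np, cv2
from workcell import manip, imaging
def cam(n):
    d=imaging.get_image(n); d['f']=200/np.tan(np.radians(d['fov_y'])/2); return d
def proj(d,X):
    c=np.array(d['R'])@np.array(X)+np.array(d['t']); return d['f']*c[:2]/c[2]+[d['cx'],d['cy']]
def ray(d,u,v,z):
    R=np.array(d['R']);o=-R.T@np.array(d['t']); r=R.T@np.array([(u-d['cx'])/d['f'],(v-d['cy'])/d['f'],1]); return o+r*(z-o[2])/r[2]
E
python3 - <<'E'
from h import *
import pickle
D={n:cam(n) for n in('top','scene')}
pickle.dump(D,open('d0.pkl','wb'))
for n,d in D.items():
    cv2.imwrite(f'pics/{n}0.png',d['image']); print(n,d['fov_y'],d['cx'],d['cy'],d['R'],d['t'])
s=manip.observe();print(s['eef_pos'],s['orientation'],s['time'],s['opening'])
E
```

```text
top 53.51273323341263 321.1030739519282 195.4837255328942 [[ 0.17378107 -0.9847699   0.00532739]
 [-0.9604319  -0.17067681 -0.22009085]
 [ 0.2176481   0.03313103 -0.97546483]] [-0.03344512  0.5861638   0.89036117]
scene 51.65825549808528 324.9363235969292 199.79379680440888 [[-0.59303419  0.80507912 -0.01257212]
 [ 0.55015501  0.39375335 -0.7364019 ]
 [-0.58791148 -0.44362812 -0.67642751]] [ 0.29092359 -0.22459571  1.39038117]
[ 0.22436134 -0.60947549  0.23795361] [ 9.84478113e-01  1.75505721e-01 -2.07357117e-04 -7.37178072e-04] 0.1 0.08809889351284761
```

View pics/top0.png

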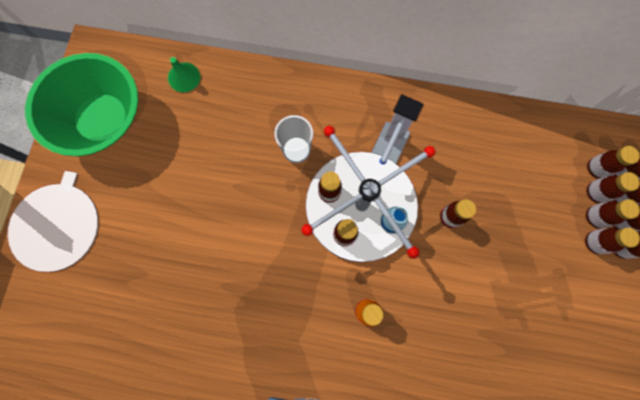

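View pics/scene0.png

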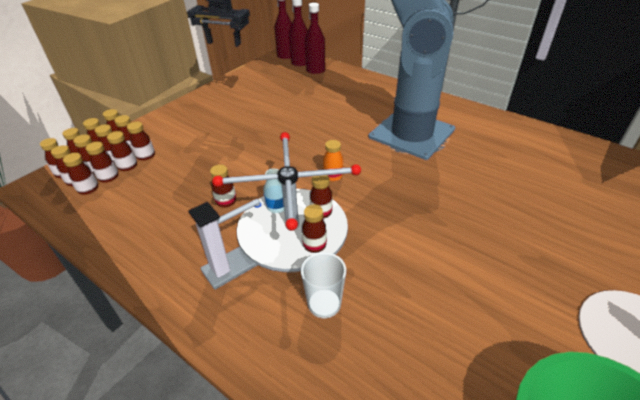

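Top view: hub at (370,189), knobs at (329,131), (430,152), (413,253) and (307,230), post cap at (408,108), jug at (294,140).

Bottle candidates:
- Blue, open: (397,217). This is the target.
- Brown on the disc: (330,185) and (346,232).
- Brown on the table: (459,212).
- Orange decoy: (370,312).
- Crate of bottles: (615,200).

I'll check the choice in one close crop.

```bash
python3 - <<'E'
import pickle; from h import *
d=pickle.load(open('d0.pkl','rb'))['top']
c=d['image'][90:270,270:490]; cv2.imwrite('pics/c0.png',cv2.resize(c,None,fx=3.3,fy=3.3,interpolation=cv2.INTER_CUBIC))
E
```

```text
(no output)
```

View pics/c0.png

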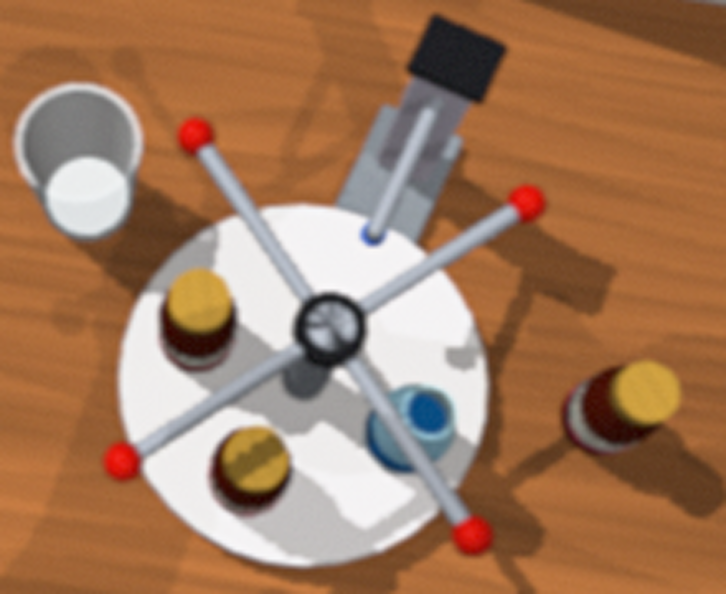

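The crop confirms the blue-labelled open bottle, with its mouth at crop (429,412), i.e. full image (400,214.8). It stands partly under the spoke that ends at (413,253). Next I'll compute the geometry.

```bash
cat >> h.py <<'E'
def knobs(d):
    h=cv2.cvtColor(d['image'],cv2.COLOR_BGR2HSV); m=((h[...,1]>200)&(h[...,2]>120)&((h[...,0]<4)|(h[...,0]>176))).astype('uint8')
    m[:90]=0;m[280:]=0;m[:,:270]=0;m[:,490:]=0
    n,l,s,c=cv2.connectedComponentsWithStats(m); return [(c[i],s[i,4]) for i in range(1,n) if s[i,4]>20]
E
python3 - <<'E'
import pickle; from h import *
np.set_printoptions(precision=4,suppress=True)
d=pickle.load(open('d0.pkl','rb'))['top']
k=knobs(d);P=np.array([ray(d,*c,.19) for c,a in k]);print(k);print(P)
hub=P.mean(0);print('hub',hub,np.linalg.norm(P-hub,axis=1))
f=lambda u,v,z:ray(d,270+u/3.3,90+v/3.3,z)
cap=f(456,57,.198);noz=f(372,236,.150);bo=f(429,412,.14)
disc=f(303,385,.03)
print('disc',disc)
a=lambda p:(np.degrees(np.arctan2(*(p-hub)[1::-1])),np.linalg.norm((p-hub)[:2]))
for n,p in dict(cap=cap,noz=noz,open=bo,A=f(200,300,.141),B=f(256,460,.141),C=f(646,392,.111),jug=f(78,143,.12)).items(): print(n,p,a(p))
for p in P: print('knob',a(p))
E
```

```text
[(array([328.7344, 130.4375]), np.int32(64)), (array([429.6716, 150.8806]), np.int32(67)), (array([306.4321, 229.4691]), np.int32(81)), (array([413.191 , 252.1011]), np.int32(89))]
[[ 0.7005  0.0739  0.19  ]
 [ 0.6925 -0.1472  0.19  ]
 [ 0.4797  0.0822  0.19  ]
 [ 0.4721 -0.139   0.19  ]]
hub [ 0.5862 -0.0325  0.19  ] [0.1561 0.1564 0.1565 0.156 ]
disc [ 0.5806 -0.0342  0.03  ]
cap [ 0.7806 -0.0878  0.198 ] (np.float64(-15.867046731832815), np.float64(0.20212613043589728))
noz [ 0.6649 -0.0557  0.15  ] (np.float64(-16.429438498156898), np.float64(0.08206190014605198))
open [ 0.5538 -0.1113  0.14  ] (np.float64(-112.37755996668541), np.float64(0.08522559909221908))
A [0.6027 0.0516 0.141 ] (np.float64(78.90055524665384), np.float64(0.0857329615911814))
B [ 0.5018 -0.0031  0.141 ] (np.float64(160.75372158336714), np.float64(0.08937640920676598))
C [ 0.5999 -0.2622  0.111 ] (np.float64(-86.5861676859961), np.float64(0.2301278100898604))
jug [0.707 0.157 0.12 ] (np.float64(57.48632526805938), np.float64(0.22475249711263817))
knob (np.float64(42.95947638326798), np.float64(0.15611772146271238))
knob (np.float64(-47.1627253689881), np.float64(0.1563989825117174))
knob (np.float64(132.86601638308204), np.float64(0.15654185658457723))
knob (np.float64(-136.98800788713297), np.float64(0.15603956449610693))
```

```bash
python3 -m inch '[0.1,15,-13,-8,-1, 0.1,45,-39,-10,-3, 0.1,85,-73,-10,-5, 0.1,128,-111,-10,-7, 0.1,171,-148,-10,-9, 0.1,214,-185,-10,-12, 0.1,257,-222,-10,-14, 0.1,300,-259,-10,-16, 0.1,343,-297,-10,-18, 0.1,383,-331,-10,-20, 0.1,413,-357,-10,-22, 0.1,428,-370,-10,-23, 0.1,428,-370,-10,-23, 0.1,428,-370,-10,-23]'
python3 - <<'E'
from h import *
s=manip.observe();print(s['eef_pos'],s['orientation'],s['opening'],s['ft_force'],s['time'])
d=cam('wrist');cv2.imwrite('pics/w1.png',d['image'])
x,y=s['orientation'][:2];t=np.degrees(2*np.arctan2(y,x));hub=np.array([.5862,-.0325])
r=s['eef_pos'][:2]-hub;print(t,np.degrees(np.arctan2(r[1],r[0])),np.linalg.norm(r))
E
```

```text
time: 1.85
eef_pos: [0.4975, -0.1166, 0.2487]
orientation: [0.93, 0.367, -0.001, 0.0]
ft_force: [-0.7, -1.1, -0.9]
opening: 0.0398
grasp_force: 0.0
[ 0.49748548 -0.11661385  0.24865605] [ 9.30200303e-01  3.67051782e-01 -5.28459602e-04  3.25086124e-04] 0.039754957796655714 [-0.7417073  -1.08210267 -0.93843354] 1.85
43.06782382283317 -136.52484635566688 0.12225139958135764
```

View pics/w1.png

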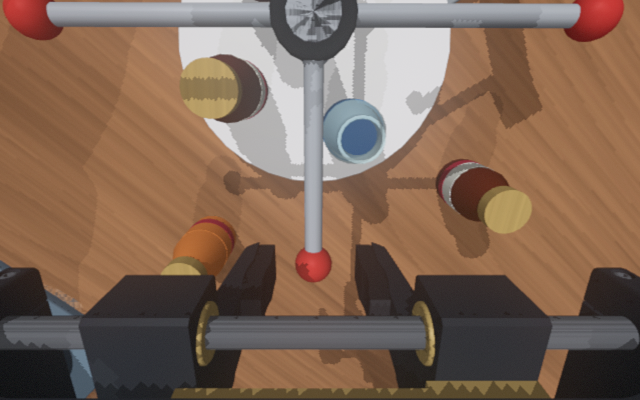

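Wrist view: the spoke runs centrally between the fingers, with its knob at (313,264) and the fingers at about x=262 and x=370. The open bottle is just right of the spoke at (358,135). I'll straddle the spoke and push it counter-clockwise.

```bash
python3 -m inch '[0.1,0,0,5,0, 0.1,0,0,20,0, 0.1,0,0,40,0, 0.1,0,0,58,0, 0.1,0,0,70,0, 0.1,0,0,76,0, 0.45,0,0,77,0, 0.45,0,0,77,0, 0.45,0,0,77,0]'
cat > arc.py <<'E'
# rows along the arc about the hub: python3 arc.py total_deg nrows
import sys; from h import *
s=manip.observe();x,y=s['orientation'][:2];t=2*np.arctan2(y,x);hub=np.array([.5862,-.0325])
r=s['eef_pos'][:2]-hub; a0=np.arctan2(r[1],r[0]); R0=np.linalg.norm(r)
print('yaw',np.degrees(t),'az',np.degrees(a0),'r',R0,'z',s['eef_pos'][2],'F',np.round(s['ft_force'],1),'open',s['opening'],'t',s['time'])
T=float(sys.argv[1]);n=int(sys.argv[2]);w=np.ones(n);w[0]=w[-1]=.25;w[1]=w[-2]=.6
for g in np.cumsum(w)/w.sum()*T:
    q=hub+.122*np.array([np.cos(a0+np.radians(g)),np.sin(a0+np.radians(g))])-s['eef_pos'][:2]
    print('%.0f,%.0f,0,%.1f,'%(1e3*(q@[np.cos(t),np.sin(t)]),1e3*(q@[np.sin(t),-np.cos(t)]),-g),end=' ')
E
python3 arc.py 38 20
```

```text
time: 3.02
eef_pos: [0.4987, -0.1149, 0.1722]
orientation: [0.93, 0.368, 0.0, 0.0]
ft_force: [-0.2, -0.5, -1.0]
opening: 0.0243
grasp_force: 0.0
yaw 43.21409902275612 az -136.70551446564969 r 0.12017981423580748 z 0.17219527808688434 F [-0.2 -0.5 -1. ] open 0.02434487287074619 t 3.025
-2,1,0,-0.5, -2,4,0,-1.8, -2,8,0,-4.0, -1,13,0,-6.1, -1,18,0,-8.3, 0,22,0,-10.4, 1,27,0,-12.6, 2,31,0,-14.7, 3,35,0,-16.9, 5,40,0,-19.0, 6,44,0,-21.1, 8,48,0,-23.3, 10,52,0,-25.4, 12,56,0,-27.6, 14,60,0,-29.7, 17,64,0,-31.9, 19,68,0,-34.0, 22,72,0,-36.2, 23,74,0,-37.5, 24,75,0,-38.0,
```

```bash
python3 -m inch '[0.45,-2,1,0,-0.5, 0.45,-2,4,0,-1.8, 0.45,-2,8,0,-4, 0.45,-1,13,0,-6, 0.45,-1,18,0,-8.3, 0.45,0,22,0,-10.4, 0.45,1,27,0,-12.6, 0.45,2,31,0,-14.7, 0.45,3,35,0,-16.9, 0.45,5,40,0,-19, 0.45,6,44,0,-21, 0.45,8,48,0,-23.3, 0.45,10,52,0,-25.4, 0.45,12,56,0,-27.6, 0.45,14,60,0,-29.7, 0.45,17,64,0,-31.9, 0.45,19,68,0,-34, 0.45,22,72,0,-36, 0.45,23,74,0,-37.5, 0.45,24,75,0,-38]'
python3 arc.py 38 20
python3 -c "
from h import *
d=cam('top');cv2.imwrite('pics/t1.png',cv2.resize(d['image'][70:280,250:490],None,fx=2.5,fy=2.5))"
```

```text
time: 5.52
eef_pos: [0.5674, -0.1529, 0.1717]
orientation: [0.759, 0.651, 0.0, -0.0]
ft_force: [-2.5, -0.2, -0.3]
opening: 0.0246
grasp_force: 0.8
yaw 81.26636776988816 az -98.87894822572449 r 0.1219023146811624 z 0.17168692144014594 F [-2.5 -0.2 -0.3] open 0.024588268212700312 t 5.525
-0,1,0,-0.5, -0,4,0,-1.8, 0,8,0,-4.0, 1,13,0,-6.1, 1,18,0,-8.3, 2,22,0,-10.4, 3,27,0,-12.6, 4,31,0,-14.7, 5,35,0,-16.9, 6,40,0,-19.0, 8,44,0,-21.1, 10,48,0,-23.3, 12,52,0,-25.4, 14,57,0,-27.6, 16,61,0,-29.7, 18,64,0,-31.9, 21,68,0,-34.0, 23,72,0,-36.2, 25,74,0,-37.5, 26,75,0,-38.0,
```

View pics/t1.png

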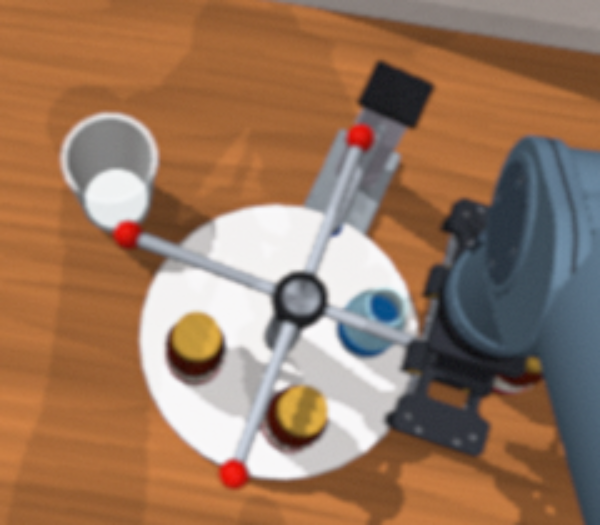

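The wheel is turning with the bottle riding along: the mouth is at crop (385,305), beside the pushed spoke, and the other knobs are at (360,137), (127,234) and (233,474). I'll continue the push.

```bash
python3 -m inch '[0.45,0,1,0,-0.5, 0.45,0,4,0,-1.8, 0.45,0,8,0,-4, 0.45,1,13,0,-6, 0.45,1,18,0,-8.3, 0.45,2,22,0,-10.4, 0.45,3,27,0,-12.6, 0.45,4,31,0,-14.7, 0.45,5,35,0,-16.9, 0.45,6,40,0,-19, 0.45,8,44,0,-21, 0.45,10,48,0,-23.3, 0.45,12,52,0,-25.4, 0.45,14,57,0,-27.6, 0.45,16,61,0,-29.7, 0.45,18,64,0,-31.9, 0.45,21,68,0,-34, 0.45,23,72,0,-36, 0.45,25,74,0,-37.5, 0.45,26,75,0,-38]'
python3 arc.py 14 12
python3 - <<'E'
from h import *
d=cam('top');print([( c,a) for c,a in knobs(d)])
hub=np.array([.5862,-.0325])
for c,a in knobs(d):
    p=ray(d,*c,.19)[:2]-hub;print(np.degrees(np.arctan2(p[1],p[0])),np.linalg.norm(p))
cv2.imwrite('pics/t2.png',cv2.resize(d['image'][70:280,270:490],None,fx=2.8,fy=2.8,interpolation=cv2.INTER_CUBIC))
E
```

```text
time: 8.07
eef_pos: [0.6456, -0.1389, 0.1717]
orientation: [0.506, 0.863, 0.0, 0.0]
ft_force: [-0.7, -2.1, -0.4]
opening: 0.0244
grasp_force: 0.8
yaw 119.26227122255867 az -60.830118037464864 r 0.12182574420229235 z 0.17174699765923268 F [-0.7 -2.1 -0.4] open 0.024396684870696055 t 8.075
-0,1,0,-0.4, -0,3,0,-1.2, -0,6,0,-2.7, 0,9,0,-4.1, 0,12,0,-5.6, 1,15,0,-7.0, 1,18,0,-8.4, 2,21,0,-9.9, 2,24,0,-11.3, 3,27,0,-12.8, 3,29,0,-13.6, 3,30,0,-14.0, [(array([346.8       , 122.56666667]), np.int32(60)), (array([297.9382716 , 210.49382716]), np.int32(81)), (array([393.45348837, 261.34883721]), np.int32(86))]
26.938931128951207 0.15611190878364065
116.93412222784913 0.15613723012699457
-153.48489565840683 0.1557903212153586
```

View pics/t2.png

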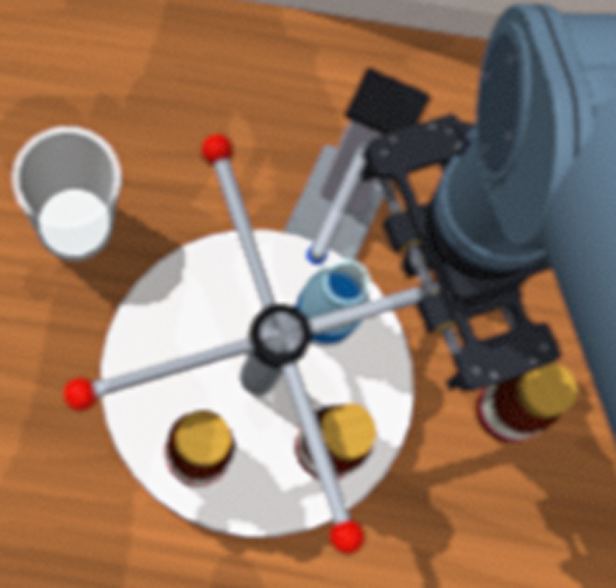

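```bash
python3 - <<'E'
import pickle; from h import *
d=pickle.load(open('d0.pkl','rb'))['top'];hub=np.array([.5862,-.0325])
az=lambda u,v,z:(lambda p:(np.degrees(np.arctan2(p[1],p[0])).round(1),np.linalg.norm(p).round(4)))(ray(d,270+u/2.8,70+v/2.8,z)[:2]-hub)
print('cap',az(388,98,.198),'noz',az(316,257,.148),'open',az(346,286,.14))
# synthetic: where would mouth be
th=np.radians(-112.4+73.8);p=proj(d,[*(hub+.085*np.array([np.cos(th),np.sin(th)])),.14]);print((p-[270,70])*2.8)
E
```

```text
cap (np.float64(-15.5), np.float64(0.2074)) noz (np.float64(-16.8), np.float64(0.0823)) open (np.float64(-40.1), np.float64(0.0806))
[348.24251864 280.63632233]
```

About 23° remain, so I'll go 20° and then look closely.

```bash
python3 arc.py 20 14 | tail -1
```

```text
-0,1,0,-0.4, -0,3,0,-1.5, -0,7,0,-3.2, 0,10,0,-4.9, 1,14,0,-6.6, 1,18,0,-8.3, 2,21,0,-10.0, 2,25,0,-11.7, 3,28,0,-13.4, 4,32,0,-15.1, 5,35,0,-16.8, 6,39,0,-18.5, 7,41,0,-19.6, 7,42,0,-20.0,
```

```bash
python3 -m inch '[0.45,0,1,0,-0.4, 0.45,0,3,0,-1.5, 0.45,0,7,0,-3.2, 0.45,0,10,0,-4.9, 0.45,1,14,0,-6.6, 0.45,1,18,0,-8.3, 0.45,2,21,0,-10, 0.45,2,25,0,-11.7, 0.45,3,28,0,-13.4, 0.45,4,32,0,-15, 0.45,5,35,0,-16.8, 0.45,6,39,0,-18.5, 0.45,7,41,0,-19.6, 0.45,7,42,0,-20]'
python3 - <<'E'
from h import *
hub=np.array([.5862,-.0325])
d=cam('top')
for c,a in knobs(d):
    p=ray(d,*c,.19)[:2]-hub;print(np.degrees(np.arctan2(p[1],p[0])),np.linalg.norm(p))
s=cam('scene')
g=lambda d,a,b,X,Y,k:cv2.resize(d['image'][b:b+Y,a:a+X],(X*k,Y*k),interpolation=cv2.INTER_CUBIC)
cv2.imwrite('pics/t3.png',np.hstack([g(d,330,80,80,110,5),g(s,200,150,80,110,5)]))
E
python3 arc.py 4 5
```

```text
time: 9.88
eef_pos: [0.6786, -0.112, 0.1717]
orientation: [0.348, 0.937, 0.0, -0.0]
ft_force: [-1.4, -0.3, 0.0]
opening: 0.0246
grasp_force: 0.8
47.056528660842986 0.15638271622205413
136.8215664236156 0.15651135375095668
-133.1884997358802 0.15620229713226566
yaw 139.23284207833478 az -40.68260437713465 r 0.12190846606320385 z 0.17171741405966234 F [-0.7 -0.1  0.5] open 0.024279228097215468 t 9.975
-0,1,0,-0.4, -0,3,0,-1.3, 0,6,0,-2.7, 0,8,0,-3.6, 0,9,0,-4.0,
```

View pics/t3.png

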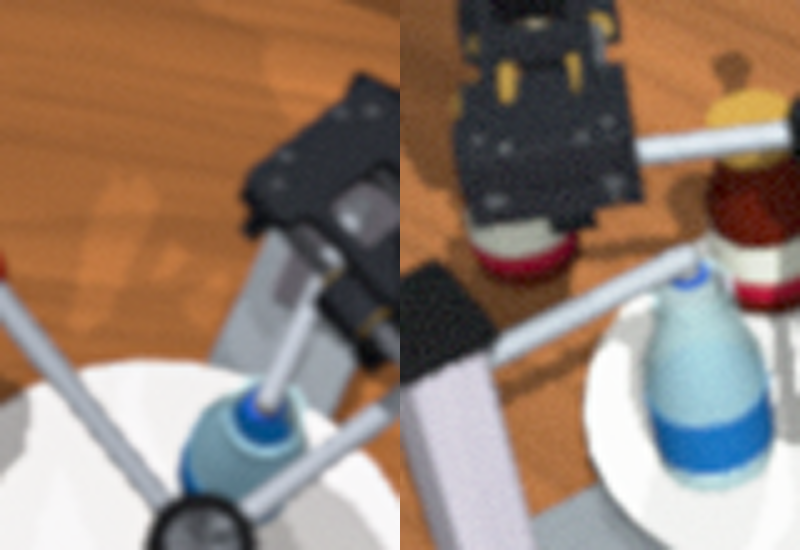

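```bash
python3 - <<'E'
from h import *
hub=np.array([.5862,-.0325]);d=cam('top');s=cam('scene')
p=ray(d,330+264/5,80+415/5,.14)[:2]-hub;print(np.degrees(np.arctan2(p[1],p[0])),np.linalg.norm(p))
for az in(-22,-19,-16,-13):
    t=np.radians(az);q=hub+.085*np.array([np.cos(t),np.sin(t)])
    print(az,(proj(d,[*q,.14])-[330,80])*5,'scene top',(proj(s,[*q,.14])-[200,150])*5,'bottom',(proj(s,[*q,.03])-[200,150])*5,'nozz top',(proj(d,[*q,.146])-[330,80])*5,'scene',(proj(s,[*q,.146])-[200,150])*5)
E
```

```text
-17.611521653454318 0.08256113789531949
-22 [279.06642865 417.30162497] scene top [277.11300556 277.37525466] bottom [305.6131353 441.3528782] nozz top [281.26403104 413.30822683] scene [275.42717989 267.67573084]
-19 [270.41560198 412.50345732] scene top [281.47871823 283.00730585] bottom [309.73402178 447.01915992] nozz top [272.55520349 408.48068113] scene [279.80698592 273.30350224]
-16 [261.53976024 408.1408388 ] scene top [286.33231397 288.46548413] bottom [314.30254001 452.50897585] nozz top [263.62005175 404.09136906] scene [284.67707492 278.75761861]
-13 [252.46217449 404.22442003] scene top [291.66308623 293.73150115] bottom [319.30833754 457.80416811] nozz top [254.48199511 400.15099776] scene [290.0267219  284.01979132]
```

The bottle is at about -18.5° and the stand's axis at about -16.2°. I'll nudge it 2° more, release and lift.

```bash
python3 -m inch '[0.45,0,1,0,-0.4, 0.45,0,2,0,-1, 0.45,0,3,0,-1.6, 0.45,0,4,0,-2, 0.45,0,4,0,-2, 0.45,0,2,0,-1, 0.45,0,-1,0,0.4, 0.2,0,-2,0,0.8, 0.2,0,-2,0,0.8, 0.2,0,-2,-5,0.8, 0.2,0,-2,-20,0.8, 0.2,0,-2,-40,0.8, 0.2,0,-2,-60,0.8, 0.2,0,-2,-80,0.8, 0.2,0,-2,-95,0.8, 0.2,0,-2,-100,0.8, 0.2,0,-2,-100,0.8]'
python3 - <<'E'
from h import *
hub=np.array([.5862,-.0325])
d=cam('top')
for c,a in knobs(d):
    p=ray(d,*c,.19)[:2]-hub;print(np.degrees(np.arctan2(p[1],p[0])),np.linalg.norm(p))
s=cam('scene')
g=lambda d,a,b,X,Y,k:cv2.resize(d['image'][b:b+Y,a:a+X],(X*k,Y*k),interpolation=cv2.INTER_CUBIC)
cv2.imwrite('pics/t4.png',np.hstack([g(d,330,80,80,110,5),g(s,200,150,80,110,5)]))
cv2.imwrite('pics/s4.png',s['image'])
E
```

```text
time: 12.2
eef_pos: [0.6772, -0.1138, 0.2716]
orientation: [0.355, 0.935, -0.0, -0.0]
ft_force: [0.4, -0.3, 0.1]
opening: 0.0353
grasp_force: 0.0
48.95815813190203 0.15634895666148974
-41.20780710351999 0.15706907768255973
138.6966925798158 0.15644194439031914
-131.38870074238238 0.15588065547795135
```

View pics/t4.png

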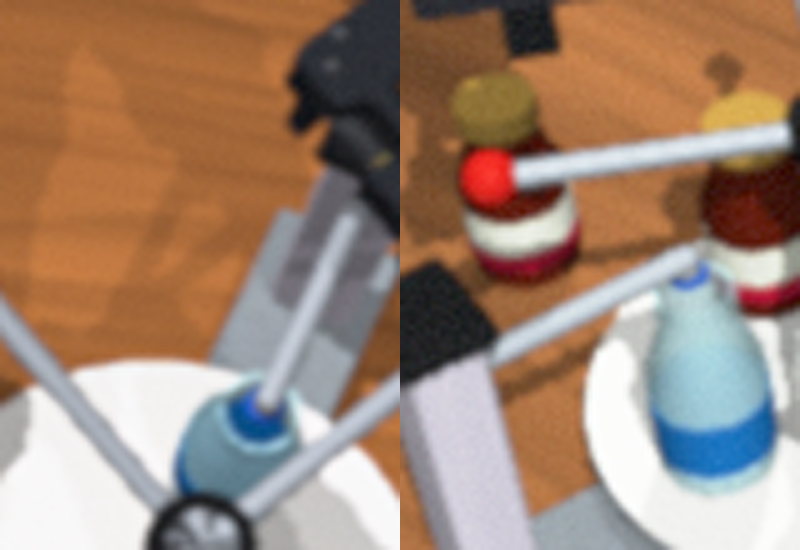

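View pics/s4.png

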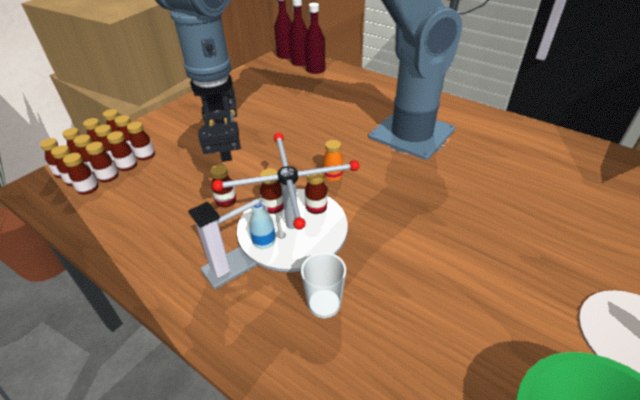

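The bottle is under the nozzle: in the scene crop its base centre is at about (314,455), against (314,452) predicted for the fill place. All bottles stand and the arm is clear.

```bash
python3 -c "
from workcell import manip; print(manip.hand_in())"
```

```text
the job is handed in; nothing more can be done
None
```

I turned the wheel about 96° counter-clockwise and handed the job in at about 12 s; by camera, the open blue-labelled bottle is within a few mm of the fill place (12 mm allowed), every bottle stands and the arm is clear, but no verdict came back.

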